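# Seat the sample cup in the floating taper of the cup warmer

## Robot

A 6-joint arm with a two-finger parallel gripper is mounted at the origin on the work surface. World frame = base frame: x ahead of the robot, y to its left, z up, the work surface at z = 0. Lengths are in mm, angles in rad, forces in N, time in s.
With the tool pointing down it reaches from about 300 to 775 mm from the base axis. Payload 14.6 kg.
Tool frame: the origin (TCP) lies between the finger pads; the fingertips stand 8 mm ahead of it and the grasp point (between the pads) lies 11 mm behind it; z points along the fingers, y is the direction in which the jaws open and shut (so a half turn about z gives the same grasp; the last joint's range is limited). The gripper opens to 94 mm and grips with 3 to 60 N. Pads are 16 mm wide; open, the fingers measure 119 mm over their backs; the gripper's body (75 mm by 177 mm) begins 78 mm behind the grasp point.
Start: joints at [-1.258, 0.3, 1.521, -0, 1.321, -0.067], TCP at [203.896, -510.799, 213.446] pointing down, gripper open.
Joint ranges: [-3.03, 3.03], [-0.79, 2.21], [0.23, 2.52], [-1.04, 4.18], [0, 3.07], [-2.55, 2.55]. Speed limits (rad/s): [2.22, 2.22, 2.57, 3.14, 3.14, 3.14].

## Interface

Orientations are given as [roll, pitch, yaw] about the fixed x, y, z axes, in that order (R = Rz(yaw) Ry(pitch) Rx(roll)).
In Python, from cell import manip gives the robot as it stands. The module is installed in compiled form; this text tells all that it offers.
- The arm moves only by the tool send_rows, never from a script. Its argument "series" is a list that holds one entry, the list of rows, each a list of 5 numbers: the opening, from 0 (shut) to 1 (fully open), then the shift along the tool's x, y, z in mm, then the turn about the tool's z in degrees. In form: [[[gripper, dx, dy, dz, roll], ...]]. A call has 1 to 10 rows; each row is the pose to reach, as a shift and turn from the pose commanded when the call began, along the tool's axes at that moment; what a row does not reach only later rows make up. A row lasts 1/10 s, in which the tool goes at most 50 mm and 8.59 degrees, less where a joint would pass 70% of its speed; a pose out of reach is approached as far as the arm can. A call with a gripper value outside its range is refused whole. The fingers move at their own pace and stop on an object; "newtons" is the grip in N (left out, the last holds). Time passes only in rows, so rows that repeat a pose let the fingers close. It gives the time, the measured TCP pose, the force and the opening at its end, in the units of the state.
- manip.read_state(): the state, without advancing time (a new reading comes with each control period).
- manip.camera(name): name is "side" or "top"; returns a dict with "img" (420x560x3 uint8, red, green, blue), "vfov" (degrees; the focal length in pixels is half the picture's height over the tangent of half this angle, whatever the lens; pixels are square), "cx", "cy" (the principal point, pixels), "dist" ([k1, k2, p1, p2, k3] as OpenCV has them; the pictures are not rectified), "pose" (4x4, takes a point from camera to world coordinates). Camera axes: x right, y down, z forward; pixel columns grow to the right and rows downward; lengths in mm; the calibration is good to about 2 mm. A picture is of the moment at which its call begins. There is no depth.
- manip.sign_off(): hands the job in, once; it reports no verdict.
Trained networks look in a picture, given as the dict that the camera call returned (one of the last four; its "shot" number tells which), for a name from the list of things; names that differ only in an ending like _2 or _b are one class to them, and where a whole thing is asked for, a point or a joint stands for the part that bears it (a point fixed in the world has none). Each returns a list of dicts, best first, with "conf" (0 to 1); they miss things now and then, are a little off and sometimes report something else, mostly with a low value. They report only what shows in the picture. A call takes as long as a camera call. They do not tell look-alikes from the thing itself.
- manip.find_in(target, picture): "rect" ([left, top, width, height] in pixels, round what is visible of it).
- manip.silhouettes(target, picture): "pixels" (420x560 bool, what is visible of it) and "rect" ([left, top, width, height] in pixels, round what is visible of it).
The state is a dict: "clock": time; "joints": joint angles; "qd": joint speeds; "effort": joint torques, N m; "eef_pos": TCP position; "eef_rot": TCP orientation; "wrist_force": force on the tool from outside, world axes, zero at the start; "moment": the same for the moment, N m; "finger_gap": finger opening in mm.
Only numpy, scipy, OpenCV 4.12 (cv2) and the standard library are available. Lean on these libraries where they do the work, as an engineer would, in place of code of your own. Each camera call takes 0.05 s, during which the arm holds its last target. There are 200 camera calls.

## Task

Pick up the lidded steel sample cup, lower it upright into the copper taper seat of the cup warmer and let it centre itself, then push it home with a firm, steady press of about 15 N for about a half second, never letting the load on the seat go over 25 N, neither by pressing nor by dropping the cup. Then let go, leaving the cup sitting upright in the seat, and leave everything else where it is.

Things in the scene. Friction and masses are not known exactly. Their poses are not given: they have to be found in the camera images.
- cup: Closed steel sample cup, 0.3 to 0.6 kg (not known exactly), round. Origin: centre of its underside; z up along its axis. Taper from 44 mm diameter at the foot to 68 mm at 34 mm height (19.4 degrees a side), then a 68 mm cylinder to 62 mm height, then a black lid 72 mm wide from 62 to 70 mm, topped by a blue knob.
- cup_knob (a point): Middle of the cup's blue round grip knob, 30 mm in diameter, from 70 to 104 mm above the cup's foot (this point: 87 mm, on the axis). Take the cup here from above, fingertips just above the lid.
- warmer: Cup warmer, fixed: grey housing 150 mm (x) by 200 mm (y), 45 mm high, from y = -130 to +70 mm in its own frame; dial and display at the -y end. Origin: at table height below the nominal axis of the seat. On it, on a column, an aluminium plate carries the copper taper seat: a ring 78 mm wide, 26 mm high, its bore matching the cup's taper, 65 mm wide at the mouth.
- seat_axis (a point): Point on the housing's top face (45 mm above the table) on the nominal axis of the seat; z up. The seat itself is not measured: it floats sideways, sliding lightly (under 1 N), and may start up to 4 mm either way from this axis along the warmer's x and y. The cup's taper draws it into line.
- mouth_top (a point): On the nominal axis, 138 mm above the table: the highest place of the seat's mouth. Its height setting is unknown: the mouth lies 0 to 45 mm below this point; the seated cup's foot is about 30 mm below the mouth. Spring mounted: the seat stays up to a load of about 5 N (cup's weight included), then yields 1 mm per further 10 N, hard stop after 6 mm; springs back. Judge the push by force.
- beaker: Bystander: open white beaker, 68 mm wide, 85 mm high. Origin: centre of its underside.
- jar: Bystander: amber jar with yellow cap, 60 mm wide, 75 mm high. Origin: centre of its underside.
- reagent: Bystander: white bottle with red cap, 72 mm wide, 170 mm high. Origin: centre of its underside.
- reagent2: Bystander: white bottle with red cap, 64 mm wide, 150 mm high. Origin: centre of its underside.
- spatula: Bystander: spatula lying on the bench, 190 mm long.
- dish: Bystander: white weighing dish, 80 mm wide, on the pan of the cream balance at the left of the bench.
Things that resemble listed ones, but are neither listed nor needed, are in the scene too. Leave any pink or purple look-alike of the cup alone.

How it is judged:
By the outcome, as a careful person would: the job done as asked, in the order asked, and still so for the second after the job is handed in, with the robot touching nothing.
It also fails if it takes over 48 s, if anything falls off the work surface, if the arm or the gripper's body presses on something with over 40 N, if the wrist force passes 120 N, or if a joint passes its speed limit or range.

## Working session

There is one attempt and no reset: what is moved stays moved. The work goes in short steps, Python scripts to look and compute and a tool call to move; the robot and the scene stay as the last step left them, time stands still between calls to the robot, and variables do not carry over. Pictures are saved under pics/ and viewed, about 8 in all and at most 12, crops included, and the job is handed in when it is done.

Besides the shell and the picture viewer there is one more tool, called after ">>>" in YAML: its name, and indented under it one key for each argument. send_rows: Moves the arm, as the interface text tells. Its arguments: {"type":"object","properties":{"series":{"type":"array"},"newtons":{"type":"number"}},"required":["series"]}

```bash
mkdir -p pics; cat > h.py <<'E'
import numpy as np, cv2
from cell import manip
def K(p):
    h=p["img"].shape[0]; f=h/2/np.tan(np.radians(p["vfov"])/2)
    return np.array([[f,0,p["cx"]],[0,f,p["cy"]],[0,0,1.]])
def ray(p,uv):
    n=cv2.undistortPoints(np.array([[uv]],float),K(p),np.array(p["dist"],float))[0,0]
    T=np.array(p["pose"]); return T[:3,3],T[:3,:3]@np.array([n[0],n[1],1.])
def at_z(p,uv,z):
    o,d=ray(p,uv); return o+d*(z-o[2])/d[2]
def proj(p,X):
    T=np.linalg.inv(np.array(p["pose"])); X=np.atleast_2d(X).astype(float)
    return cv2.projectPoints(X@T[:3,:3].T+T[:3,3],np.zeros(3),np.zeros(3),K(p),np.array(p["dist"],float))[0][:,0]
def tri(r):
    A=0;b=0
    for o,d in r:
        d=d/np.linalg.norm(d);P=np.eye(3)-np.outer(d,d);A=A+P;b=b+P@o
    x=np.linalg.solve(A,b); return x,[np.linalg.norm((np.eye(3)-np.outer(d,d)/(d@d))@(x-o)) for o,d in r]
def save(p,n,crop=None,s=1):
    im=p["img"][...,::-1]
    if crop: l,t,w,h=crop; im=im[t:t+h,l:l+w]
    cv2.imwrite("pics/"+n,cv2.resize(im,None,fx=s,fy=s,interpolation=cv2.INTER_CUBIC))
E
python3 - <<'E'
from h import *
print(manip.read_state())
for c in("side","top"):
    p=manip.camera(c); save(p,c+"0.png",s=1.4)
    print(c,p["vfov"],p["cx"],p["cy"],p["dist"],np.round(p["pose"],3).tolist())
    for t in("cup","cup_knob","warmer","reagent","beaker","jar","spatula","dish"):
        print(t,[(np.round(d["rect"]).tolist(),round(d["conf"],2)) for d in manip.find_in(t,p)])
E
```

```text
{'clock': 0.0, 'joints': array([-1.25756747e+00,  3.00496721e-01,  1.52157424e+00,  4.27955360e-06,
        1.32071883e+00, -6.66091474e-02]), 'qd': array([ 0.00054015, -0.00194043,  0.00092326, -0.00122907, -0.00063752,
       -0.00127195]), 'effort': array([ 3.85137264e-04, -5.31808949e+01, -3.52735305e+01,  7.08678877e-02,
        2.44425447e-02, -1.12758078e-04]), 'eef_pos': array([ 203.83802006, -510.55689148,  212.87517069]), 'eef_rot': array([-3.14039844e+00, -8.38176568e-05,  3.79836892e-01]), 'wrist_force': array([-0.13474558, -0.04592942,  0.58720013]), 'moment': array([ 0.00667333, -0.01351802,  0.00150545]), 'finger_gap': 93.5915480812251}
side 43.23343491357742 279.6642714383195 209.22968570933233 [-0.10420412  0.          0.          0.          0.        ] [[0.961, -0.183, 0.207, 237.651], [-0.276, -0.657, 0.702, -1195.811], [0.008, -0.732, -0.682, 1274.632], [0.0, 0.0, 0.0, 1.0]]
cup [([289.0, 154.0, 18.0, 28.0], 0.96), ([264.0, 161.0, 21.0, 30.0], 0.81), ([255.0, 215.0, 20.0, 27.0], 0.8), ([273.0, 188.0, 22.0, 25.0], 0.69), ([309.0, 176.0, 19.0, 31.0], 0.56), ([245.0
[... 831 characters left out ...]
400.182], [0.0, 0.0, 0.0, 1.0]]
cup [([186.0, 141.0, 24.0, 22.0], 0.97), ([272.0, 212.0, 21.0, 23.0], 0.97), ([228.0, 133.0, 26.0, 25.0], 0.94), ([188.0, 173.0, 31.0, 25.0], 0.72), ([234.0, 178.0, 23.0, 26.0], 0.62)]
cup_knob [([232.0, 176.0, 25.0, 22.0], 0.98), ([272.0, 211.0, 25.0, 23.0], 0.83), ([224.0, 131.0, 25.0, 25.0], 0.65), ([180.0, 141.0, 32.0, 24.0], 0.6)]
warmer [([308.0, 191.0, 71.0, 60.0], 0.57)]
reagent [([434.0, 247.0, 36.0, 28.0], 0.7), ([440.0, 204.0, 30.0, 21.0], 0.58)]
beaker [([186.0, 238.0, 25.0, 24.0], 0.71)]
jar [([234.0, 232.0, 22.0, 18.0], 0.61)]
spatula [([272.0, 118.0, 27.0, 62.0], 0.78)]
dish [([92.0, 205.0, 21.0, 29.0], 0.76), ([233.0, 178.0, 24.0, 23.0], 0.65)]
```

```bash
python3 - <<'E'
from h import *
p=manip.camera("side"); save(p,"side1.png",(190,100,190,142),4.2)
p=manip.camera("top"); save(p,"top1.png",(160,100,250,180),3.2)
E
```

```text
(no output)
```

View pics/side0.png

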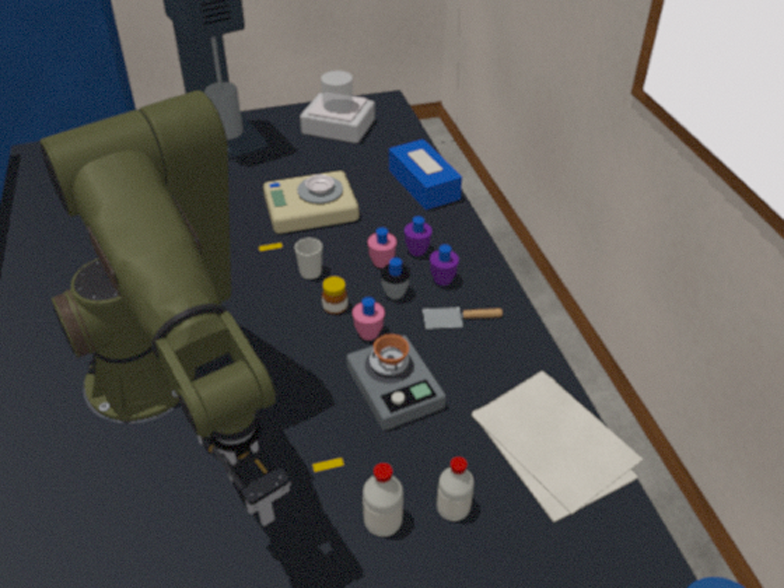

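View pics/top1.png

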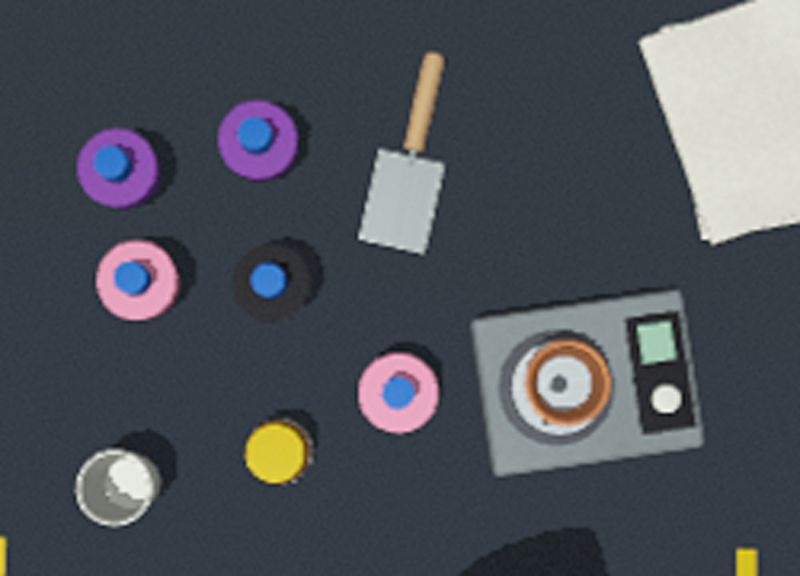

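View pics/side1.png

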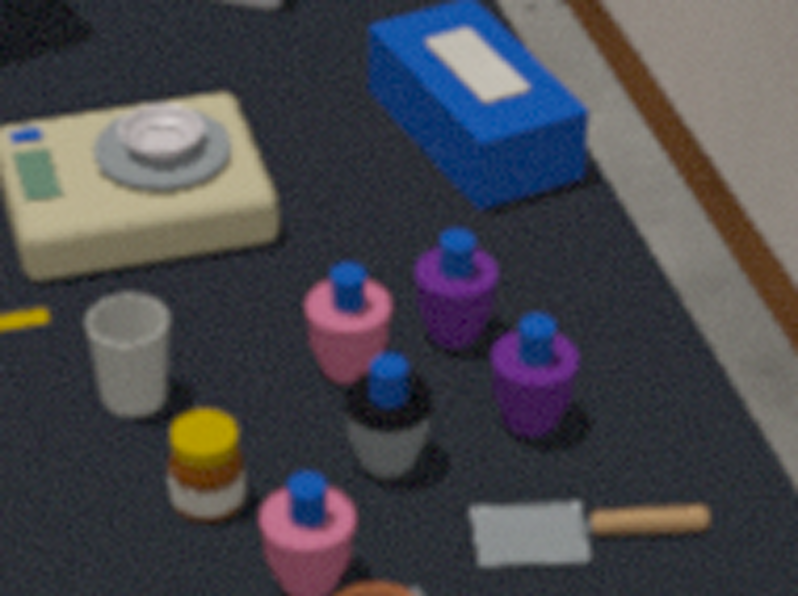

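The candidates for the cup, by pixel in the top view, are:
- purple (197,152) and (241,143)
- pink (203,187) and (284,222)
- steel with a black lid (244,188), which is also at about (282,190) in the side view

The black-lidded steel one fits the description, and both crops confirm it. The copper seat ring is at about (337,220) in the top view and (279,250) in the side view. Next I'll measure positions by colour.

```bash
cat >> h.py <<'E'
def mask(p,col,near,r):
    hsv=cv2.cvtColor(p["img"],cv2.COLOR_RGB2HSV); 
    lo,hi=dict(blue=((100,120,60),(125,255,255)),copper=((3,110,90),(18,255,255)))[col]
    m=cv2.inRange(hsv,lo,hi); k=np.zeros_like(m); cv2.circle(k,near,r,255,-1); return m&k
def bb(m):
    ys,xs=np.nonzero(m); return xs.min(),xs.max(),ys.min(),ys.max(),xs.mean(),ys.mean(),len(xs)
E
python3 - <<'E'
from h import *
s=manip.camera("side"); t=manip.camera("top")
ms=mask(s,"blue",(282,190),12); mt=mask(t,"blue",(244,188),8)
bs,bt=bb(ms),bb(mt); print("knob",np.round(bs,1),np.round(bt,1))
# knob model fit: project convex hull of knob cylinder, compare centroids
from scipy.optimize import least_squares
a=np.linspace(0,2*np.pi,40)
def cyl(x,y,z0,z1,r): return np.array([[x+r*np.cos(i),y+r*np.sin(i),z] for z in(z0,z1) for i in a])
def cent(p,X):
    h=cv2.convexHull(proj(p,X).astype(np.float32)); M=cv2.moments(h); return np.array([M["m10"]/M["m00"],M["m01"]/M["m00"]])
r=least_squares(lambda q:np.r_[cent(s,cyl(q[0],q[1],q[2]-17,q[2]+17,15))-bs[4:6],cent(t,cyl(q[0],q[1],q[2]-17,q[2]+17,15))-bt[4:6]],[560,50,87],diff_step=1e-3)
print("knob mid",r.x,r.fun)
ms=mask(s,"copper",(279,250),25); mt=mask(t,"copper",(337,220),22)
print("ring",np.round(bb(ms),1),np.round(bb(mt),1))
def ell(m):
    c=max(cv2.findContours(m,0,2)[0],key=cv2.contourArea); return cv2.fitEllipse(cv2.convexHull(c))
es,et=ell(ms),ell(mt);print(es,et)
# ring hull: outer r39, z top m to m-26
f=lambda q:np.r_[cent(t,cyl(q[0],q[1],q[2]-26,q[2],39))-hc(mt),cent(s,cyl(q[0],q[1],q[2]-26,q[2],39))-hc(ms)]
def hc(m):
    ys,xs=np.nonzero(m);h=cv2.convexHull(np.c_[xs,ys].astype(np.float32));M=cv2.moments(h);return np.array([M["m10"]/M["m00"],M["m01"]/M["m00"]])
r=least_squares(f,[540,-80,115],diff_step=1e-3);print("ring mouth",r.x,r.fun)
# housing corners in top
for n,c in dict(a=(472,320),b=(682,291),c=(703,443),d=(495,475)).items(): print(n,at_z(t,(160+c[0]/3.2,100+c[1]/3.2),45))
E
```

```text
knob [278.  287.  183.  196.  282.2 189.9 116. ] [238.  249.  182.  193.  243.5 187.2 111. ]
knob mid [634.07959705 115.43384002  89.12567746] [ 0.35434513 -0.01959905 -0.07824869  0.29041952]
ring [267. 291. 238. 259. 279. 247. 287.] [325.  350.  206.  232.  338.4 218.8 291. ]
((278.9493713378906, 248.3887481689453), (21.20443344116211, 24.333248138427734), 94.66413879394531) ((337.1107482910156, 219.07618713378906), (26.123559951782227, 26.22718048095703), 9.194575309753418)
ring mouth [ 545.46448434 -155.00707899  116.2407262 ] [-0.14435998  0.53528279  0.58333182 -0.02662952]
a [603.36112703 -72.87453419  45.        ]
b [ 633.88032171 -269.5068607    45.        ]
c [ 491.96017582 -290.25063469   45.        ]
d [459.05598931 -96.38876069  45.        ]
```

>>> send_rows:
  series:
    - [[0.7,16,-10,0,0],[0.7,48,-32,0,0],[0.7,80,-53,0,0],[0.7,112,-75,0,0],[0.7,144,-96,0,0],[0.7,176,-117,0,0],[0.7,208,-139,0,0],[0.7,240,-160,0,0],[0.7,272,-181,0,0],[0.7,304,-203,0,0]]
  newtons: 30

```text
clock: 2.1
eef_pos: [411.6, -207.3, 213.6]
eef_rot: [3.141, -0.0, 0.38]
wrist_force: [0.4, -0.7, 0.5]
finger_gap: 65.7
```

>>> send_rows:
  series:
    - [[0.7,36,-24,0,0],[0.7,72,-48,0,0],[0.7,108,-72,0,0],[0.7,144,-96,0,0],[0.7,180,-120,0,0],[0.7,216,-144,0,0],[0.7,252,-168,0,0],[0.7,288,-192,0,0],[0.7,315,-210,0,0],[0.7,327,-219,0,0]]

```text
clock: 3.1
eef_pos: [633.7, 118.4, 212.9]
eef_rot: [-3.141, 0.0, 0.382]
wrist_force: [0.3, -0.3, 0.2]
finger_gap: 65.7
```

>>> send_rows:
  series:
    - [[0.7,0,0,15,0],[0.7,0,0,40,0],[0.7,0,0,60,0],[0.7,0,0,68,0],[0.7,0,0,68,0]]

```text
clock: 3.6
eef_pos: [632.5, 114.6, 144.2]
eef_rot: [-3.141, 0.002, 0.379]
wrist_force: [1.1, 0.3, -0.3]
finger_gap: 65.7
```

```bash
python3 - <<'E'
from h import *
s=manip.camera("side"); t=manip.camera("top")
st=manip.read_state(); print(st["clock"],st["eef_pos"],st["eef_rot"],st["wrist_force"],st["finger_gap"])
tip=st["eef_pos"]+[0,0,-8]
print(proj(s,[tip,[634,115,104]]),proj(t,[tip,[634,115,104]]))
a=s["img"][130:250,210:350];b=t["img"][140:260,180:320]
cv2.imwrite("pics/c1.png",cv2.resize(np.vstack([a,b])[...,::-1],None,fx=2.5,fy=2.5,interpolation=cv2.INTER_CUBIC))
E
```

```text
3.7 [633.54563832 114.87664397 146.31630699] [ 3.14135053e+00 -1.03692194e-03  3.79482352e-01] [-0.86408536 -0.13222482  0.55835193] 65.56057780761164
[[282.64459201 178.92484242]
 [282.64834161 186.66024081]] [[242.15278369 186.3617707 ]
 [243.22129144 187.17977927]]
```

View pics/c1.png

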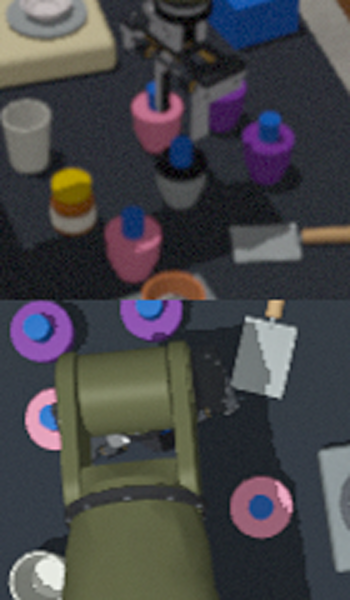

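The crop shows the fingers straddling the blue knob: tips at about (274,175) and (289,186), knob at (282,191). Going down to grip.

>>> send_rows:
  series:
    - [[0.7,0,0,12,0],[0.7,0,0,28,0],[0.7,0,0,44,0],[0.7,0,0,56,0],[0.7,0,0,62,0],[0.7,0,0,62,0]]

```text
clock: 4.3
eef_pos: [633.2, 115.0, 82.5]
eef_rot: [-3.141, 0.001, 0.38]
wrist_force: [-0.6, 0.7, 0.2]
finger_gap: 65.5
```

>>> send_rows:
  series:
    - [[0.2,0,0,0,0],[0.2,0,0,0,0],[0.2,0,0,0,0],[0.2,0,0,0,0],[0.2,0,0,0,0],[0.2,0,0,0,0]]
  newtons: 40

```text
clock: 4.9
eef_pos: [633.5, 115.1, 83.6]
eef_rot: [3.142, -0.0, 0.38]
wrist_force: [0.5, -0.1, 1.0]
finger_gap: 28.3
```

>>> send_rows:
  series:
    - [[0.1,0,0,-3,0],[0.1,0,0,-10,0],[0.1,0,0,-30,0],[0.1,0,0,-60,0],[0.1,0,0,-90,0],[0.1,0,0,-120,0],[0.1,0,0,-145,0],[0.1,0,0,-155,0],[0.1,0,0,-158,0],[0.1,0,0,-158,0]]

```text
clock: 5.9
eef_pos: [633.2, 115.0, 240.5]
eef_rot: [-3.141, 0.001, 0.38]
wrist_force: [0.9, 0.2, -3.6]
finger_gap: 28.0
```

```bash
python3 - <<'E'
from h import *
f=[]
for i in range(4):
    s=manip.camera("side"); st=manip.read_state(); f.append(st["wrist_force"])
print(st["clock"],st["eef_pos"],np.mean(f,0),st["moment"],st["finger_gap"])
save(s,"lift.png",(220,100,140,120),4)
E
```

```text
6.1 [633.19344028 115.02110429 240.17652943] [ 0.11211029  0.27303335 -3.7533542 ] [ 0.02269085 -0.03532423  0.03745982] 28.55384153255301
```

View pics/lift.png

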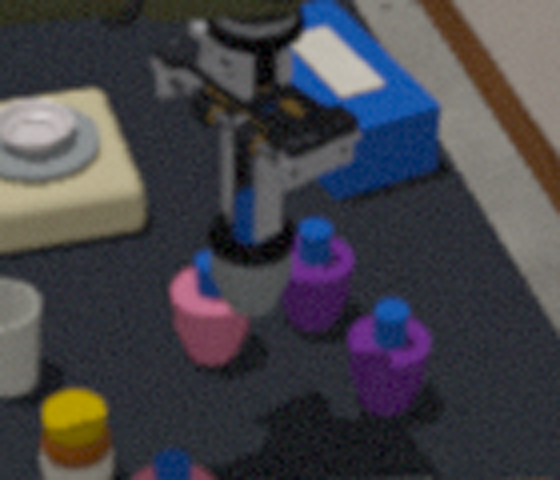

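The lift crop shows the steel cup held upright at about (283,165), and the load is about 4 N. Carrying it to above the seat.

>>> send_rows:
  series:
    - [[0.1,-5,6,0,0],[0.1,-18,22,0,0],[0.1,-39,47,0,0],[0.1,-65,78,0,0],[0.1,-91,109,0,0],[0.1,-117,140,0,0],[0.1,-143,171,0,0],[0.1,-164,196,0,0],[0.1,-177,212,0,0],[0.1,-182,218,0,0]]

```text
clock: 7.1
eef_pos: [544.3, -156.9, 241.3]
eef_rot: [3.142, 0.0, 0.378]
wrist_force: [-0.2, -0.0, -4.6]
finger_gap: 28.4
```

```bash
python3 - <<'E'
from h import *
f=[]
for i in range(6):
    s=manip.camera("side"); st=manip.read_state(); f.append(st["wrist_force"])
t=manip.camera("top")
e=st["eef_pos"]
print(st["clock"],e,np.mean(f,0),np.std(f,0),st["moment"],st["finger_gap"])
print("foot",proj(s,[e-[0,0,83.4],[545,-155,116]]),proj(t,[[545,-155,116]]))
mt=mask(t,"copper",(337,220),22);ms=mask(s,"copper",(279,250),25);print(bb(ms),bb(mt))
save(s,"above.png",(220,150,140,140),4)
E
```

```text
7.4 [ 545.57172806 -153.87705205  241.39086814] [-1.38534504e-03 -1.80203591e-01 -3.61908363e+00] [0.58178954 0.79810235 0.62909722] [ 0.01983894 -0.00957856 -0.02849388] 28.22241983738827
foot [[279.59728955 235.2939765 ]
 [279.41249621 245.38895726]] [[337.44828664 219.74406519]]
(np.int64(267), np.int64(291), np.int64(240), np.int64(260), np.float64(278.9875518672199), np.float64(248.02489626556016), 241) (np.int64(326), np.int64(329), np.int64(209), np.int64(214), np.float64(327.54545454545456), np.float64(211.63636363636363), 11)
```

View pics/above.png

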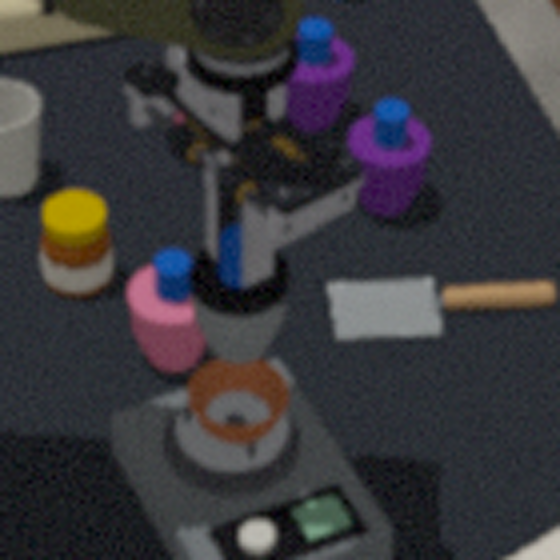

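The crop shows the cup foot at about (279,238), directly above the ring centre at (279,250). I'll lower it in stages and slow down near contact.

>>> send_rows:
  series:
    - [[0.1,0,0,5,0],[0.1,0,0,15,0],[0.1,0,0,25,0],[0.1,0,0,35,0],[0.1,0,0,42,0],[0.1,0,0,47,0],[0.1,0,0,52,0],[0.1,0,0,56,0],[0.1,0,0,59,0],[0.1,0,0,60,0]]

```text
clock: 8.45
eef_pos: [545.2, -154.9, 181.2]
eef_rot: [-3.141, 0.0, 0.38]
wrist_force: [0.1, 0.6, -4.7]
finger_gap: 28.2
```

>>> send_rows:
  series:
    - [[0.1,0,0,0.7,0],[0.1,0,0,1.4,0],[0.1,0,0,2,0],[0.1,0,0,2.7,0],[0.1,0,0,3.4,0],[0.1,0,0,4,0]]

```text
clock: 9.05
eef_pos: [545.3, -154.9, 177.4]
eef_rot: [-3.142, 0.0, 0.38]
wrist_force: [-0.3, -0.6, -4.0]
finger_gap: 28.5
```

```bash
cat > f.py <<'E'
from h import *
f=[];e=[]
for i in range(5):
    s=manip.camera("side"); st=manip.read_state(); f.append(st["wrist_force"]);e.append(st["eef_pos"])
print(st["clock"],np.mean(e,0).round(2),np.mean(f,0).round(2),np.std(f,0).round(2),st["finger_gap"])
E
python3 - <<'E'
from f import *
e=np.mean(e,0)
print(proj(s,[e-[0,0,83.4],[545,-155,116]]));save(s,"in.png",(220,170,120,120),4)
E
```

```text
9.3 [ 545.27 -154.88  177.4 ] [ 0.09 -0.32 -3.85] [0.63 0.29 0.32] 28.455752702286826
[[279.43447938 250.33066269]
 [279.41249621 245.38895726]]
```

View pics/in.png

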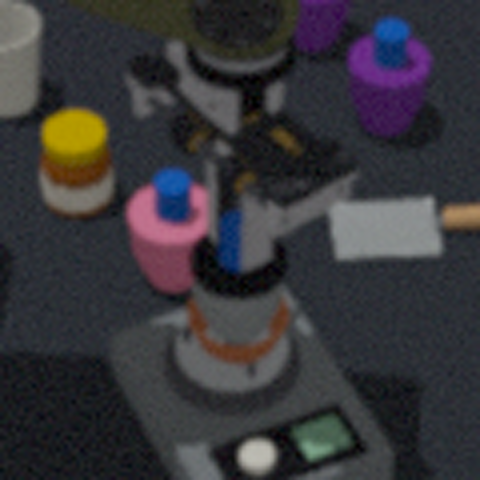

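The cup is inside the ring at about (279,252) and there is no contact load yet. Continuing slowly.

>>> send_rows:
  series:
    - [[0.1,0,0,0.6,0],[0.1,0,0,1.2,0],[0.1,0,0,1.8,0],[0.1,0,0,2.4,0],[0.1,0,0,3,0]]

```text
clock: 9.8
eef_pos: [545.3, -154.9, 174.4]
eef_rot: [3.142, -0.0, 0.38]
wrist_force: [0.9, 0.3, -3.8]
finger_gap: 28.5
```

>>> send_rows:
  series:
    - [[0.1,0,0,0.5,0],[0.1,0,0,1,0],[0.1,0,0,1,0]]

```text
clock: 10.1
eef_pos: [545.2, -154.9, 173.4]
eef_rot: [-3.141, 0.0, 0.38]
wrist_force: [0.4, 0.2, -4.9]
finger_gap: 28.4
```

>>> send_rows:
  series:
    - [[0.1,0,0,0.5,0],[0.1,0,0,1,0],[0.1,0,0,1,0]]

```text
clock: 10.4
eef_pos: [545.2, -154.9, 172.4]
eef_rot: [-3.142, 0.0, 0.38]
wrist_force: [-0.0, 1.4, -4.6]
finger_gap: 28.3
```

>>> send_rows:
  series:
    - [[0.1,0,0,0.5,0],[0.1,0,0,1,0],[0.1,0,0,1,0]]

```text
clock: 10.7
eef_pos: [545.2, -154.9, 171.4]
eef_rot: [-3.142, 0.0, 0.38]
wrist_force: [0.3, 0.4, -4.0]
finger_gap: 28.4
```

>>> send_rows:
  series:
    - [[0.1,0,0,0.5,0],[0.1,0,0,1,0],[0.1,0,0,1,0]]

```text
clock: 11.0
eef_pos: [545.2, -154.8, 170.4]
eef_rot: [-3.141, 0.0, 0.38]
wrist_force: [0.2, -0.1, -4.3]
finger_gap: 28.7
```

>>> send_rows:
  series:
    - [[0.1,0,0,0.4,0],[0.1,0,0,0.8,0],[0.1,0,0,0.8,0]]

```text
clock: 11.3
eef_pos: [545.2, -154.9, 169.6]
eef_rot: [-3.142, 0.0, 0.38]
wrist_force: [0.1, 0.7, -3.2]
finger_gap: 28.1
```

>>> send_rows:
  series:
    - [[0.1,0,0,0.4,0],[0.1,0,0,0.8,0],[0.1,0,0,0.8,0]]

```text
clock: 11.6
eef_pos: [545.2, -154.9, 168.8]
eef_rot: [-3.142, 0.0, 0.38]
wrist_force: [-0.4, -0.2, -3.8]
finger_gap: 28.2
```

>>> send_rows:
  series:
    - [[0.1,0,0,0.4,0],[0.1,0,0,0.8,0],[0.1,0,0,0.8,0]]

```text
clock: 11.9
eef_pos: [545.2, -154.9, 168.0]
eef_rot: [-3.141, 0.0, 0.38]
wrist_force: [0.5, 0.2, -3.8]
finger_gap: 28.5
```

>>> send_rows:
  series:
    - [[0.1,0,0,0.4,0],[0.1,0,0,0.8,0],[0.1,0,0,0.8,0]]

```text
clock: 12.2
eef_pos: [545.3, -154.8, 167.2]
eef_rot: [-3.142, 0.0, 0.38]
wrist_force: [0.2, 0.6, -4.1]
finger_gap: 28.3
```

>>> send_rows:
  series:
    - [[0.1,0,0,0.4,0],[0.1,0,0,0.8,0],[0.1,0,0,0.8,0]]

```text
clock: 12.5
eef_pos: [545.2, -154.9, 166.4]
eef_rot: [-3.141, 0.0, 0.38]
wrist_force: [1.0, 0.2, -3.3]
finger_gap: 28.5
```

>>> send_rows:
  series:
    - [[0.1,0,0,0.4,0],[0.1,0,0,0.8,0],[0.1,0,0,0.8,0]]

```text
clock: 12.8
eef_pos: [545.2, -154.9, 165.6]
eef_rot: [-3.142, 0.0, 0.38]
wrist_force: [0.6, 0.8, -3.8]
finger_gap: 27.9
```

>>> send_rows:
  series:
    - [[0.1,0,0,0.4,0],[0.1,0,0,0.8,0],[0.1,0,0,0.8,0]]

```text
clock: 13.1
eef_pos: [545.2, -154.9, 164.8]
eef_rot: [-3.141, 0.0, 0.38]
wrist_force: [0.0, 1.0, -3.2]
finger_gap: 28.1
```

>>> send_rows:
  series:
    - [[0.1,0,0,0.4,0],[0.1,0,0,0.8,0],[0.1,0,0,0.8,0]]

```text
clock: 13.4
eef_pos: [545.3, -154.9, 164.0]
eef_rot: [-3.142, 0.0, 0.38]
wrist_force: [0.1, 0.6, -3.6]
finger_gap: 28.3
```

```bash
python3 - <<'E'
from f import *
save(s,"in2.png",(240,190,80,80),6)
E
```

```text
13.65 [ 545.27 -154.88  164.05] [-0.2  -0.19 -3.51] [0.36 0.53 0.12] 28.280452960169356
```

View pics/in2.png

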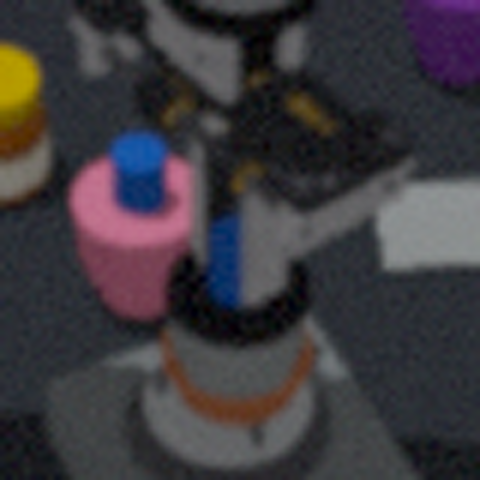

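The cup is centred in the ring and close to home: lid edge at about row 247, ring edge at about row 256. Continuing.

>>> send_rows:
  series:
    - [[0.1,0,0,0.4,0],[0.1,0,0,0.8,0],[0.1,0,0,0.8,0]]

```text
clock: 13.95
eef_pos: [545.2, -154.8, 163.2]
eef_rot: [-3.141, 0.0, 0.38]
wrist_force: [-0.1, 0.0, -4.3]
finger_gap: 28.5
```

>>> send_rows:
  series:
    - [[0.1,0,0,0.4,0],[0.1,0,0,0.8,0],[0.1,0,0,0.8,0]]

```text
clock: 14.25
eef_pos: [545.2, -154.9, 162.4]
eef_rot: [-3.142, 0.0, 0.38]
wrist_force: [-0.8, 0.3, -3.1]
finger_gap: 28.2
```

>>> send_rows:
  series:
    - [[0.1,0,0,0.4,0],[0.1,0,0,0.8,0],[0.1,0,0,0.8,0]]

```text
clock: 14.55
eef_pos: [545.2, -154.9, 161.6]
eef_rot: [-3.142, 0.0, 0.38]
wrist_force: [0.2, -0.6, -3.4]
finger_gap: 28.1
```

>>> send_rows:
  series:
    - [[0.1,0,0,0.4,0],[0.1,0,0,0.8,0],[0.1,0,0,0.8,0]]

```text
clock: 14.85
eef_pos: [545.2, -154.9, 160.8]
eef_rot: [-3.142, 0.0, 0.38]
wrist_force: [-0.5, -0.5, -3.3]
finger_gap: 28.1
```

>>> send_rows:
  series:
    - [[0.1,0,0,0.4,0],[0.1,0,0,0.8,0],[0.1,0,0,0.8,0]]

```text
clock: 15.15
eef_pos: [545.3, -154.9, 160.0]
eef_rot: [-3.142, 0.0, 0.38]
wrist_force: [0.4, 0.0, -3.5]
finger_gap: 28.4
```

>>> send_rows:
  series:
    - [[0.1,0,0,0.4,0],[0.1,0,0,0.8,0],[0.1,0,0,0.8,0]]

```text
clock: 15.45
eef_pos: [545.2, -154.9, 159.2]
eef_rot: [-3.142, 0.0, 0.38]
wrist_force: [-1.2, -0.0, -4.6]
finger_gap: 28.2
```

```bash
python3 - <<'E'
from f import *
e=np.mean(e,0)
m=mask(s,"copper",(279,250),25);print(bb(m))
a=np.linspace(0,2*np.pi,200)
# mouth outer front edge (lowest row) for different mouth heights, cup at e
for z in (95,100,105,110,115):
    P=proj(s,np.c_[545+39*np.cos(a),-155+39*np.sin(a),0*a+z]);Q=proj(s,np.c_[545+39*np.cos(a),-155+39*np.sin(a),0*a+z-26])
    print(z,P[:,1].max().round(1),Q[:,1].max().round(1),P[:,0].min().round(1),P[:,0].max().round(1), "top edge min", P[:,1].min().round(1))
E
```

```text
15.7 [ 545.28 -154.87  159.24] [ 0.23 -0.37 -3.52] [0.46 0.2  0.63] 28.328355729587944
(np.int64(268), np.int64(291), np.int64(248), np.int64(260), np.float64(279.6), np.float64(255.92857142857142), 70)
95 259.8 265.6 266.4 292.3 top edge min 240.8
100 258.7 264.5 266.4 292.3 top edge min 239.7
105 257.6 263.4 266.4 292.4 top edge min 238.5
110 256.5 262.3 266.4 292.4 top edge min 237.4
115 255.3 261.2 266.4 292.4 top edge min 236.3
```

>>> send_rows:
  series:
    - [[0.1,0,0,0.4,0],[0.1,0,0,0.8,0],[0.1,0,0,0.8,0]]

```text
clock: 16.0
eef_pos: [545.3, -154.8, 158.4]
eef_rot: [-3.142, -0.0, 0.38]
wrist_force: [1.4, 0.4, -2.4]
finger_gap: 28.6
```

>>> send_rows:
  series:
    - [[0.1,0,0,0.4,0],[0.1,0,0,0.8,0],[0.1,0,0,0.8,0]]

```text
clock: 16.3
eef_pos: [545.4, -154.9, 157.9]
eef_rot: [3.141, -0.0, 0.38]
wrist_force: [0.0, 0.5, -0.2]
finger_gap: 28.4
```

>>> send_rows:
  series:
    - [[0.1,0,0,0.3,0],[0.1,0,0,0.3,0]]

```text
clock: 16.5
eef_pos: [545.5, -154.9, 157.7]
eef_rot: [3.141, -0.001, 0.38]
wrist_force: [0.1, 1.5, 1.9]
finger_gap: 28.4
```

```bash
python3 -c "import f"
```

```text
16.75 [ 545.41 -154.89  157.63] [-0.64  1.47  2.81] [0.27 0.27 0.63] 28.417421570144263
```

>>> send_rows:
  series:
    - [[0.1,0,0,0.3,0],[0.1,0,0,0.5,0],[0.1,0,0,0.5,0]]

```text
clock: 17.05
eef_pos: [545.4, -154.9, 157.2]
eef_rot: [3.141, -0.0, 0.38]
wrist_force: [-0.3, 1.2, 5.3]
finger_gap: 28.5
```

```bash
python3 -c "import f"
```

```text
17.3 [ 545.45 -154.91  157.21] [-0.94  1.85  5.95] [0.37 0.69 0.35] 28.571481529899483
```

>>> send_rows:
  series:
    - [[0.1,0,-0.2,0.2,0],[0.1,0,-0.3,0.5,0],[0.1,0,-0.3,0.8,0],[0.1,0,-0.3,1.1,0],[0.1,0,-0.3,1.1,0],[0.1,0,-0.3,1.1,0]]

```text
clock: 17.9
eef_pos: [545.7, -154.8, 156.7]
eef_rot: [3.14, -0.002, 0.38]
wrist_force: [-0.6, 0.1, 9.4]
finger_gap: 28.5
```

```bash
python3 -c "import f"
```

```text
18.15 [ 545.65 -154.79  156.68] [-0.42  0.73  9.18] [0.48 0.46 0.5 ] 28.52241653124021
```

>>> send_rows:
  series:
    - [[0.1,0,0,0.2,0],[0.1,0,0,0.4,0],[0.1,0,0,0.6,0],[0.1,0,0,0.6,0],[0.1,0,0,0.6,0]]

```text
clock: 18.65
eef_pos: [545.8, -154.8, 156.4]
eef_rot: [3.14, -0.002, 0.38]
wrist_force: [-0.3, 1.9, 11.9]
finger_gap: 28.7
```

```bash
python3 -c "import f"
```

```text
18.9 [ 545.82 -154.8   156.41] [-0.36  1.72 11.67] [0.67 0.67 0.3 ] 28.61112873220127
```

>>> send_rows:
  series:
    - [[0.1,0,0,0.2,0],[0.1,0,0,0.3,0],[0.1,0,0,0.3,0],[0.1,0,0,0.3,0],[0.1,0,0,0.3,0],[0.1,0,0,0.3,0],[0.1,0,0,0.3,0]]

```text
clock: 19.6
eef_pos: [545.9, -154.8, 156.3]
eef_rot: [3.14, -0.002, 0.38]
wrist_force: [-0.2, 1.1, 12.9]
finger_gap: 28.4
```

```bash
python3 - <<'E'
from f import *
t=manip.camera("top"); save(s,"press.png",(240,190,80,80),6)
E
```

```text
19.85 [ 545.9  -154.8   156.26] [-0.62  1.83 13.08] [0.21 0.23 0.87] 28.543619978130984
```

View pics/press.png

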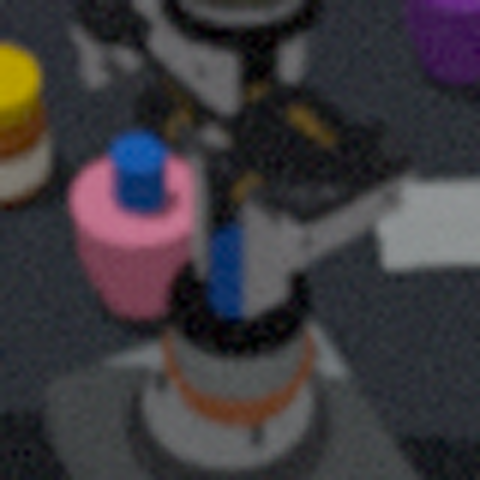

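The cup is pressed home: it sits deeper than in the last crop, is upright, and the load has held at about 16.8 N for over 0.7 s. I'll unload gently before opening.

>>> send_rows:
  series:
    - [[0.1,0,0,-0.4,0],[0.1,0,0,-0.8,0],[0.1,0,0,-1.2,0],[0.1,0,0,-1.6,0],[0.1,0,0,-1.6,0]]

```text
clock: 20.4
eef_pos: [545.5, -154.8, 157.0]
eef_rot: [3.141, -0.001, 0.38]
wrist_force: [0.7, -0.3, 5.4]
finger_gap: 28.8
```

```bash
python3 -c "import f"
```

```text
20.65 [ 545.53 -154.79  157.01] [-0.01  0.7   6.42] [0.43 0.36 0.36] 28.361251561710095
```

>>> send_rows:
  series:
    - [[0.1,0,0,-0.4,0],[0.1,0,0,-0.8,0],[0.1,0,0,-1.1,0],[0.1,0,0,-1.1,0]]

```text
clock: 21.05
eef_pos: [545.2, -154.7, 157.5]
eef_rot: [3.141, 0.0, 0.38]
wrist_force: [0.0, -0.5, 3.2]
finger_gap: 28.3
```

```bash
python3 -c "import f"
```

```text
21.3 [ 545.15 -154.66  157.48] [ 0.01 -0.12  2.5 ] [0.54 0.52 0.32] 28.482829661053934
```

>>> send_rows:
  series:
    - [[0.1,0,0,-0.2,0],[0.1,0,0,-0.3,0],[0.1,0,0,-0.3,0]]

```text
clock: 21.6
eef_pos: [545.0, -154.6, 157.6]
eef_rot: [-3.141, 0.0, 0.38]
wrist_force: [0.7, -0.6, 1.3]
finger_gap: 28.1
```

>>> send_rows:
  series:
    - [[0.36,0,0,0,0],[0.42,0,0,0,0],[0.5,0,0,0,0],[0.6,0,0,0,0],[0.65,0,0,0,0],[0.65,0,0,0,0],[0.65,0,0,0,0]]

```text
clock: 22.3
eef_pos: [545.2, -154.6, 157.9]
eef_rot: [-3.142, -0.0, 0.38]
wrist_force: [1.0, 0.5, -0.8]
finger_gap: 61.0
```

```bash
python3 -c "import f"
```

```text
22.55 [ 545.16 -154.6   157.85] [ 0.02 -0.08 -0.03] [0.15 0.34 0.29] 61.10488235420761
```

Released, with zero force at the wrist. Going straight up, then clear of the view.

>>> send_rows:
  series:
    - [[0.65,0,0,-5,0],[0.65,0,0,-20,0],[0.65,0,0,-45,0],[0.65,0,0,-75,0],[0.65,0,0,-100,0],[0.65,0,0,-120,0],[0.65,-30,0,-120,0],[0.65,-70,0,-120,0],[0.65,-110,0,-120,0],[0.65,-150,0,-120,0]]

```text
clock: 23.55
eef_pos: [404.4, -210.4, 278.2]
eef_rot: [3.141, -0.0, 0.38]
wrist_force: [0.0, -0.7, 0.3]
finger_gap: 61.1
```

```bash
python3 - <<'E'
from f import *
t=manip.camera("top")
a=cv2.resize(s["img"][150:290,200:360],(640,560))[:, :400+0] if 0 else cv2.resize(s["img"][160:290,215:345],(400,400))
b=cv2.resize(t["img"][110:270,180:400][:, :],(400,291))
b=cv2.copyMakeBorder(b,0,109,0,0,cv2.BORDER_CONSTANT)
cv2.imwrite("pics/end.png",np.hstack([a,b])[...,::-1])
from scipy.optimize import least_squares
ms=mask(s,"blue",(280,225),14);print(bb(ms),proj(s,[[545,-155,74+87]]),proj(t,[[545,-155,74+104]]))
E
```

```text
23.8 [ 404.22 -210.92  278.63] [-0.06 -0.29  0.31] [0.65 0.5  0.93] 60.86302250379573
(np.int64(274), np.int64(285), np.int64(226), np.int64(239), np.float64(279.09923664122135), np.float64(232.46564885496184), 131) [[279.52323941 234.87994338]] [[340.1500694  219.56073652]]
```

View pics/end.png

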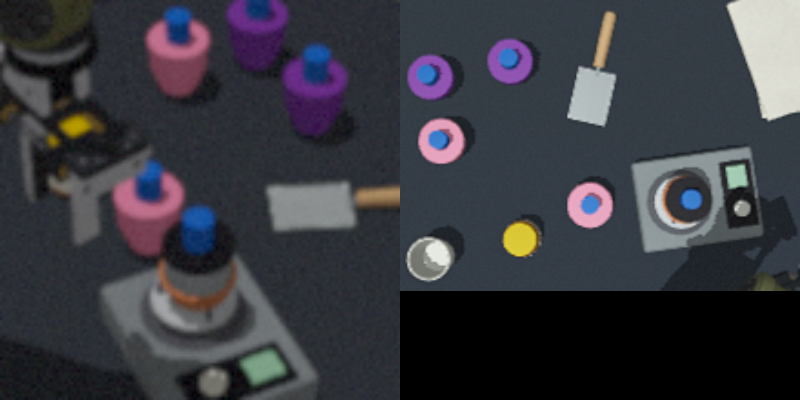

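```bash
python3 - <<'E'
from h import *
from scipy.optimize import least_squares
s=manip.camera("side"); t=manip.camera("top")
a=np.linspace(0,2*np.pi,40)
def cyl(q,h=17,r=15): return np.array([[q[0]+r*np.cos(i),q[1]+r*np.sin(i),q[2]+z] for z in(-h,h) for i in a])
def cent(p,X):
    M=cv2.moments(cv2.convexHull(proj(p,X).astype(np.float32))); return np.array([M["m10"]/M["m00"],M["m01"]/M["m00"]])
bs=bb(mask(s,"blue",(280,232),14));bt=bb(mask(t,"blue",(340,220),10)); print(np.round(bs,1),np.round(bt,1))
r=least_squares(lambda q:np.r_[cent(s,cyl(q))-bs[4:6],cent(t,cyl(q))-bt[4:6]],[545,-155,160],diff_step=1e-3);print(r.x,r.fun)
for z in (161,170): print(z,cent(s,cyl((545,-155,z))),cent(t,cyl((545,-155,z))))
# table neighbours: pink cup near, knob known mid 87
bs=bb(mask(s,"blue",(263,220),10));bt=bb(mask(t,"blue",(284,222),9))
r=least_squares(lambda q:np.r_[cent(s,cyl(q))-bs[4:6],cent(t,cyl(q))-bt[4:6]],[545,0,87],diff_step=1e-3);print("pink",r.x,r.fun)
# lid silhouette in top view
g=cv2.cvtColor(t["img"],cv2.COLOR_RGB2HSV)[...,2]; print(g[219,325:356],g[205:236,336])
E
```

```text
[274.  285.  226.  242.  279.  234.1 162. ] [333.  345.  214.  225.  339.5 219.1 120. ]
[ 545.13348877 -154.43645666  163.76023828] [ 0.47838786 -0.0222453  -0.11598249  0.43025552]
161 [279.52395877 234.85165042] [339.49107408 219.60775255]
170 [279.54664693 232.69886756] [339.89655879 219.58027548]
pink [535.58077701  -3.74865122  89.5578031 ] [ 0.08054932 -0.00173579 -0.01808465  0.06900679]
[160  56  52  56  58  52  53  54  80 130 192 211 208 207 205 207 206 206
 206 210 172  75  49  51  50  48  85 137 152 150 151] [ 61  73  78  53  53  49  50  53  47  59 132 199 212 212 211 212 211 197
 180  74  52  52  54  54  56  53  70 149 204 214 171]
```

The earlier mask was clipped. With the fuller one, the knob's centre fits at (545, -154, 164), minus the roughly 2 mm height bias also seen on the pink cup. That matches a cup seated upright with its foot at about z = 74.

```bash
python3 -c "
from cell import manip
s=manip.read_state();print(s['clock'],s['wrist_force']);print(manip.sign_off())"
```

```text
23.95 [ 0.6386443   0.66669613 -0.05486551]
the job is handed in; nothing more can be done
None
```

The steel cup is sitting upright in the copper seat, pressed home and released. I handed the job in at about 24 s of the 48 s allowed.

- **Press:** I held the push at the wrist at about 13 N. With the cup's weight of about 3.8 N, that put about 16.8 N on the seat for more than 0.7 s. No force reading put the seat load above about 17 N, against the 25 N limit. I eased the load off before opening the gripper.
- **Final checks:** The knob fits at (545, -154, 164), which matches the gripper's release point and an upright cup once the camera's height bias of about 2 mm is allowed for. In the last picture the look-alikes, beaker, jar and spatula looked untouched. The reagent bottles and dish were outside that crop, and the arm's path stayed clear of them. The gripper was clear of everything, with no force on the wrist.
- **What disagreed:** My first camera estimate put the seat's mouth at 116 mm, but contact showed it at about 104 mm. I found the real height by lowering slowly and watching the force. My first check of the knob after release also read high, because the image mask was clipped; I corrected it.

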